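# Hold the battery load dial on its third step

## Robot

A 6-joint arm with a two-finger parallel gripper is mounted at the origin on the work surface. World frame = base frame: x ahead of the robot, y to its left, z up, the work surface at z = 0. Lengths are in mm, angles in rad, forces in N, time in s.
With the tool pointing down it reaches from about 275 to 1000 mm from the base axis. Payload 8.4 kg.
Tool frame: the origin (TCP) lies at the centre of the arm's flange, where the gripper is bolted on; the fingertips stand 173 mm ahead of it and the grasp point (between the pads) lies 155 mm ahead of it (tcp_to_tips is the distance from the TCP to the fingertips, in mm); z points along the fingers, x is the direction in which the jaws open and shut, and the axes are right-handed (so a half turn about z gives the same grasp; the last joint's range is limited). The gripper opens to 85 mm and grips with 20 to 120 N. Pads are 22 mm wide; open, the fingers measure 114 mm over their backs; the gripper's body (76 mm by 85 mm) begins 54 mm behind the grasp point. The pads swing forward as they close: fully open they stand 13 mm farther back than shut.
Start: joints at [1.16, 0.353, 1.633, -0, 1.155, -0.002], TCP at [248.442, 573.503, 404.681] pointing down, gripper open.
Joint ranges: [-2.63, 2.63], [-0.92, 2.1], [0.06, 2.66], [-1.3, 4.44], [0, 2.69], [-3.02, 3.02]. Speed limits (rad/s): [2.22, 2.22, 2.79, 3.14, 3.14, 3.14].

## Interface

Orientations are given as [roll, pitch, yaw] about the fixed x, y, z axes, in that order (R = Rz(yaw) Ry(pitch) Rx(roll)).
In Python, from rig import sense, grab_frame, camera_info, sign_off, tcp_to_tips gives the robot as it stands.
- The arm moves only by the shell command python3 -m creep 'ROWS' [FORCE]. ROWS is text: rows parted by semicolons, each of 5 numbers parted by spaces: the opening in per cent of the stroke, from 0 (shut) to 100 (fully open), then the shift along the tool's x, y, z in cm, then the turn about the tool's z in degrees. In form: fingers tx ty tz roll; .... A call has 1 to 20 rows; each row is the pose to reach, as a shift and turn from the pose measured when the call began, along the tool's axes at that moment; what a row does not reach only later rows make up. A row lasts 1/10 s, in which the tool goes at most 50 mm and 8.59 degrees, less where a joint would pass 70% of its speed; a pose out of reach is approached as far as the arm can. A call with a gripper value outside its range is refused whole. The fingers move at their own pace and stop on an object; FORCE is the grip in N (left out, the last holds). Time passes only in rows, so rows that repeat a pose let the fingers close. It gives the time, the measured TCP pose, the force and the opening at its end, in the units of the state.
- sense(): the state, without advancing time (a new reading comes with each control period).
- grab_frame(name): name is "side" or "top" or "wrist"; returns (picture, depth): 400x640x3 uint8, blue, green, red; 400x640 float32, mm along the optical axis (not along the pixel's ray), 0 where there is no reading.
- camera_info(name): a dict with "vertical_fov" (degrees; the focal length in pixels is half the picture's height over the tangent of half this angle, whatever the lens; pixels are square), "cx", "cy" (the principal point, pixels), "world_to_cam" (4x4, takes a point from world to camera coordinates). Camera axes: x right, y down, z forward; pixel columns grow to the right and rows downward; lengths in mm; the calibration is good to about 2 mm. A picture is of the moment at which its call begins: read the wrist's pose just before it. camera_info takes no time and is no camera call; for the wrist camera it gives the pose at the moment of the call.
- sign_off(): hands the job in, once; it reports no verdict.
The state is a dict: "clock": time; "qpos": joint angles; "qvel": joint speeds; "joint_efforts": joint torques, N m; "eef_pos": TCP position; "tcp_rot": TCP orientation; "contact_force": force on the tool from outside, world axes, zero at the start; "wrist_torque": the same for the moment, N m; "opening": opening from 0.0 (shut) to 1.0 (fully open).
Only numpy, scipy, OpenCV 4.12 (cv2) and the standard library are available. Lean on these libraries where they do the work, as an engineer would, in place of code of your own. Each camera call takes 0.05 s, during which the arm holds its last target.

## Task

Pull the top drawer of the grey charging cabinet open by its bar handle, almost as far as it goes, so that the battery load tester stands clear. Then press the orange thumb tab of its spring-return dial down past the first two clicks to the third (the orange line on the drum lies at the white index marks), not on down to the end stop, and keep holding it there: finish while still pressing the tab, with the drawer still open. Do not disturb the jars, scraper, chuck key and funnel standing around.

Things in the scene. Friction and masses are not known exactly. Their poses are not given: they have to be found in the camera images.
- cabinet_front (a point): Middle of the top front edge of the charging cabinet, a grey sheet steel box with two white drawer fronts, fixed to the surface; 260 deep (x), 240 wide (y), 170 high, a low green tray on its rear half. Its -x axis points level out of the front, towards the robot, and is the way the drawer pulls out. The lower front is a dummy.
- drawer_handle (a point): Middle of the top drawer's handle, a straight level steel bar 12 mm thick and 100 mm long, parallel to the cabinet's y axis, its centre line 42 mm in front of the drawer front (30 mm free behind the bar) and 30 mm below the cabinet's top. Axes as the cabinet's. Can be pinched or hooked from above.
- drawer (a joint): Travel of the top drawer, m: 0 shut, 0.16 at its end stop; it starts shut or up to 30 mm open. It slides with about 2.5 N of friction and stays where it is left. Pull it out past 0.13.
- dial_tab: Orange thumb tab of the load dial in the top drawer (under the cabinet's top while shut): a plate 34 (x) by 32 (y) by 8 mm. Origin at the centre of its top face, 107 mm behind the handle bar's centre line; z is that face's normal. At rest it lies 20 mm below the cabinet's top and leans 0.30 rad, outer edge up. Pressed straight down it swings about the dial's axis, shifting only 6 mm sideways.
- drawer_rim (a point): Middle of the top drawer front's upper edge (8 mm below the cabinet's top, front 16 mm thick). Behind it by 122 mm and 38 mm lower is the dial's level axis (along y): a black drum 56 across with the tab on a 70 mm arm towards the rim, between two grey cheeks 10 mm lower than the rim. Drum lines pass the cheeks' white index marks: grey (rest), white, white, wider orange (third click).
- load_dial (a joint): Turn of the dial, rad: 0 at rest, growing as the tab is pressed; end stop 0.66. Clicks at 0.175, 0.35 and 0.525 (tab centre about 12, 24 and 36 mm lower than at rest; at the third it leans 0.225 rad, outer edge down). Right is 0.44 to 0.61. A spring returns it to 0 when let go: about 3 N on the tab at first, 7 N at the third click, with a ripple of about 1.7 N from the clicks.
- jar_a: Empty glass jar, 76 across, 105 high, upright. Origin at the centre of its underside. Leave it alone.
- jar_b: A second jar like it. Leave it alone.
- chuck_key: Black plastic drill chuck key with a T handle, 112 long, 75 wide, 28 high, lying. Origin on its underside near its middle. Leave it alone.
- scraper: Stainless putty scraper with a wooden handle, 205 long, 75 wide, 20 high, lying. Origin on its underside near its middle. Leave it alone.
- funnel: White plastic funnel, 110 across, 112 high, standing mouth down on the work surface. Origin at the centre of its mouth. Leave it alone.

How it is judged (in metres and radians):
On the way, in this order (a step that is already met when the one before it is completed fails the run):
1. the drawer is pulled out at least 125 mm with the dial still at rest (value of joint drawer above 0.125 m and value of joint load_dial below 0.09 rad), for 0.1 s.
2. the dial is pressed by the fingers to its third click, and stays there (value of joint load_dial between 0.44 and 0.61 rad and contact force between the fingers and dial_tab above 2 N), for 0.5 s.
At the end, for the whole second after the job is handed in: The fingers press the tab with more than 2 N and keep the dial still at its third click (0.44 to 0.61 rad), the drawer is open at least 120 mm, the jars and funnel stand upright (all of step 2 and value of joint drawer above 0.12 m and velocity of joint load_dial between -0.1 and 0.1 rad/s and angle between each of jar_a, jar_b, funnel's own z axis and vertical below 0.2 rad); the arm keeps its last pose, push and grip.
It fails at once if a jar or the funnel is moved more than 25 mm or tipped over (distance of any of jar_a, jar_b, funnel from where it was at the start of the episode above 0.025 m or angle between any of jar_a, jar_b, funnel's own z axis and vertical above 0.5 rad).
It fails at once if the chuck key or the scraper is moved more than 25 mm (distance of any of chuck_key, scraper from where it was at the start of the episode above 0.025 m).
It fails at once if the dial is pushed onto its end stop (value of joint load_dial above 0.65 rad).
It also fails if it takes over 45 s, if anything falls off the work surface, if the arm or the gripper's body presses on something with over 40 N, if the wrist force passes 120 N, or if a joint passes its speed limit or range.

## Working session

There is one attempt and no reset: what is moved stays moved. The work goes in short steps, Python scripts to look and compute and a shell command to move; the robot and the scene stay as the last step left them, time stands still between calls to the robot, and variables do not carry over. Pictures are saved under pics/ and viewed, and the job is handed in when it is done.

```bash
ls; mkdir -p pics
cat > h.py <<'E'
import numpy as np,cv2
from rig import sense,grab_frame,camera_info,sign_off,tcp_to_tips
from scipy.spatial.transform import Rotation as Ro
def pix2w(info,u,v,d):
    f=200/np.tan(np.radians(info["vertical_fov"])/2)
    p=np.array([(u-info["cx"])/f*d,(v-info["cy"])/f*d,d,1])
    return (np.linalg.inv(np.array(info["world_to_cam"]))@p)[:3]
def proj(info,P):
    f=200/np.tan(np.radians(info["vertical_fov"])/2)
    p=np.array(info["world_to_cam"])@np.append(P,1)
    return p[0]/p[2]*f+info["cx"],p[1]/p[2]*f+info["cy"]
def shot(name,tag):
    i=camera_info(name);im,d=grab_frame(name)
    cv2.imwrite(f"pics/{tag}.png",im);np.save(f"pics/{tag}.npy",d);np.save(f"pics/{tag}_i.npy",i,allow_pickle=True)
    return im,d,i
def load(tag):
    return cv2.imread(f"pics/{tag}.png"),np.load(f"pics/{tag}.npy"),np.load(f"pics/{tag}_i.npy",allow_pickle=True).item()
E
python3 - <<'E'
from h import *
s=sense();print({k:np.round(v,3) for k,v in s.items()})
for n in("side","top"):
    im,d,i=shot(n,n+"0");print(n,i)
E
```

```text
pics
{'clock': np.float64(0.0), 'qpos': array([ 1.16 ,  0.354,  1.634, -0.   ,  1.155, -0.002]), 'qvel': array([ 0.001,  0.001, -0.001,  0.   ,  0.   ,  0.001]), 'joint_efforts': array([-4.0000e-03, -6.0524e+01, -3.4207e+01, -0.0000e+00,  9.0000e-03,
        0.0000e+00]), 'eef_pos': array([248.357, 573.289, 403.968]), 'tcp_rot': array([3.142e+00, 1.000e-03, 1.162e+00]), 'contact_force': array([-0.447,  0.804, -0.457]), 'wrist_torque': array([-0.026, -0.052,  0.004]), 'opening': np.float64(0.998)}
side {'vertical_fov': 56.76503668879899, 'cx': 325.01636844810577, 'cy': 202.39955390899547, 'world_to_cam': array([[ 8.54281153e-01, -5.19505362e-01,  1.78294754e-02,
        -4.87144670e+02],
       [-3.73121498e-01, -6.36725053e-01, -6.74804827e-01,
         3.00134656e+02],
       [ 3.61917199e-01,  5.69820485e-01, -7.37780832e-01,
         9.05765260e+02],
       [ 0.00000000e+00,  0.00000000e+00,  0.00000000e+00,
         1.00000000e+00]])}
top {'vertical_fov': 52.972486112526035, 'cx': 321.55239474178865, 'cy': 203.5938092627567, 'world_to_cam': array([[ 1.69277611e-02, -9.99849723e-01,  3.73933050e-03,
        -1.27623379e+01],
       [-9.96540856e-01, -1.71758316e-02, -8.13099804e-02,
         5.87321264e+02],
       [ 8.13619875e-02, -2.34999969e-03, -9.96681847e-01,
         1.16145398e+03],
       [ 0.00000000e+00,  0.00000000e+00,  0.00000000e+00,
         1.00000000e+00]])}
```

View pics/side0.png

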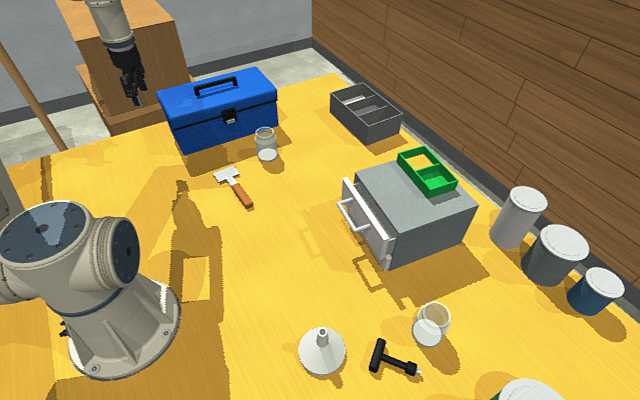

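View pics/top0.png

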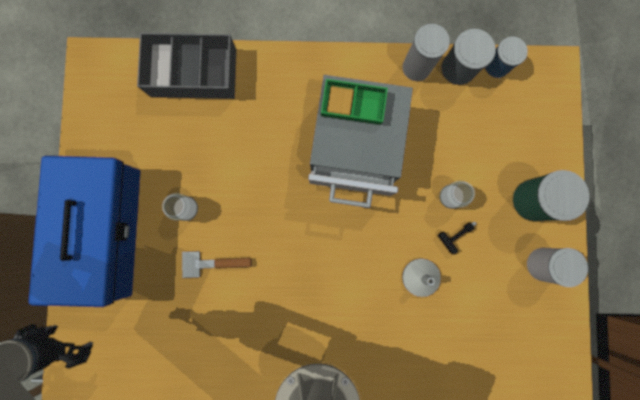

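The side view shows the cabinet at about (410,215) with its handle near (355,220). In the top view the handle is near (351,200), and the space in front of it is free. I'll enlarge both.

Run:
```python
from h import *
a=cv2.imread("pics/top0.png")[60:220,290:430];cv2.imwrite("pics/c1.png",cv2.resize(a,None,fx=5,fy=3.75*1.0 if 0 else 3.75,interpolation=cv2.INTER_CUBIC) if 0 else cv2.resize(a[:150],None,fx=4,fy=4,interpolation=cv2.INTER_CUBIC))
a=cv2.imread("pics/side0.png")[140:280,320:490];cv2.imwrite("pics/c2.png",cv2.resize(a,None,fx=4,fy=4,interpolation=cv2.INTER_CUBIC))
```

```text
(no output)
```

View pics/c1.png

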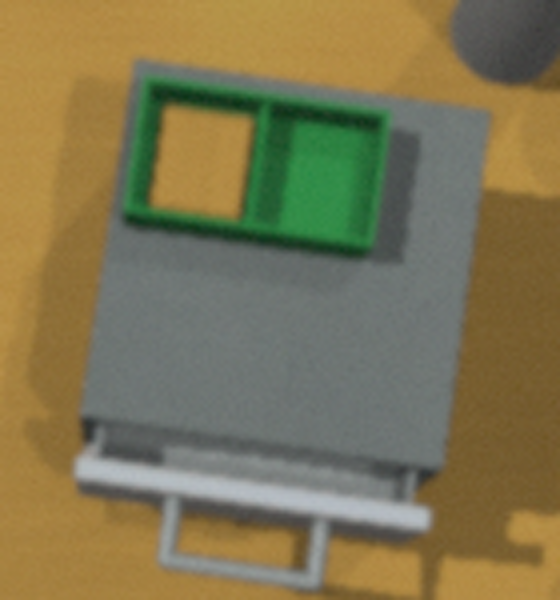

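View pics/c2.png

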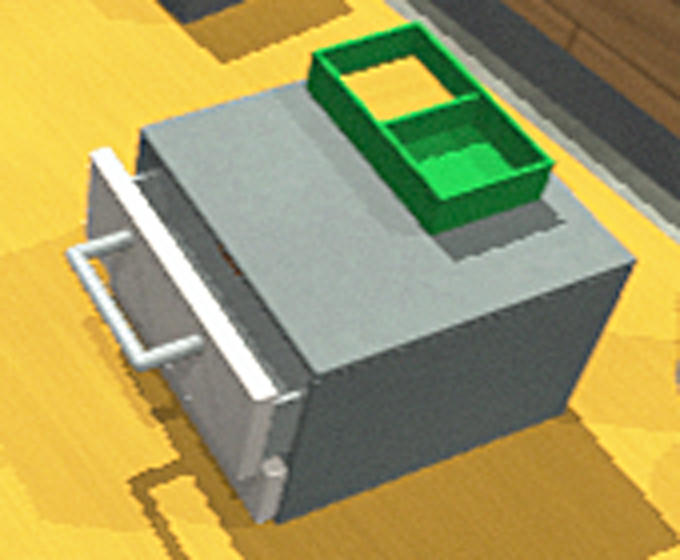

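```bash
cat >> h.py <<'E'
def ray(info,u,v,z):
    a=pix2w(info,u,v,1.);c=pix2w(info,u,v,0.)
    return c+(a-c)*(z-c[2])/(a[2]-c[2])
E
python3 - <<'E'
from h import *
np.set_printoptions(precision=1,suppress=True)
for t,l in (("top0",[(310.5,163.75,170),(400,177.5,170),(332,201.75,140),(368.75,205,140)]),("side0",[(355.5,172.5,170),(399.5,233.75,170),(337.5,203,140),(355,230,140)])):
    im,d,i=load(t)
    P=[ray(i,*p) for p in l]
    for p,q in zip(P,l):
        print(t,p,'depth',pix2w(i,q[0],q[1],d[round(q[1]),round(q[0])]))
    e=P[1]-P[0];h=P[3]-P[2];print(np.linalg.norm(e),np.linalg.norm(h),np.arctan2(-e[0],-e[1])*-1,np.arctan2(h[0],-h[1]),(P[0]+P[1])/2,(P[2]+P[3])/2)
E
```

```text
top0 [679.3  28.2 170. ] depth [680.9  28.4 161.4]
top0 [ 647.2 -205.5  170. ] depth [ 672.4 -238.6    3.4]
top0 [583.4 -30.2 140. ] depth [595.4 -34.1   1.9]
top0 [ 576.4 -128.2  140. ] depth [ 575.8 -127.4  146.8]
235.88144032020668 98.26146030811044 -0.1365345414652633 -0.0712892147339604 [663.3 -88.6 170. ] [579.9 -79.2 140. ]
side0 [681.5  23.8 170. ] depth [683.8  26.8 166.5]
side0 [ 650.6 -209.3  170. ] depth [ 652.5 -207.7  167. ]
side0 [591.1 -25.9 140. ] depth [588.7 -29.3 144.5]
side0 [ 579.4 -126.6  140. ] depth [ 576.5 -130.2  145.8]
235.18386020815032 101.37431966996189 -0.1318402295921789 -0.11516812140540822 [666.  -92.7 170. ] [585.3 -76.3 140. ]
```

Run:
```python
from h import *
np.set_printoptions(precision=1,suppress=True)
im,d,i=load("top0")
for u,v in [(35,298),(105,300),(115,160),(130,302),(68,230),(180,208),(457,195),(422,278),(455,238)]:
    print((u,v),pix2w(i,u,v,d[v,u]))
```

```text
(35, 298) [322.1 723.6 163.7]
(105, 300) [319.4 547.4 159.7]
(115, 160) [681.3 540.8 164.2]
(130, 302) [288.6 556.9   0.3]
(68, 230) [496.2 633.9 191.8]
(180, 208) [568.4 420.2   6.7]
(457, 195) [ 621.6 -408.8    8.4]
(422, 278) [ 379.9 -286.5   72.9]
(455, 238) [ 492.9 -396.2   24.1]
```

```bash
python3 -m creep '32 -2.9 3.5 0 4.6; 32 -5.8 7.1 0 9.3; 32 -8.7 10.6 0 13.9; 32 -11.6 14.1 0 18.6; 32 -14.5 17.7 0 23.2; 32 -17.4 21.2 0 27.9; 32 -20.3 24.7 0 32.5; 32 -23.2 28.2 0 37.2; 32 -26.1 31.8 0 41.8; 32 -29.1 35.3 0 46.5; 32 -32 38.8 0 51.1; 32 -34.9 42.4 0 55.7; 32 -37.8 45.9 0 60.4; 32 -40.7 49.4 0.5 65; 32 -43.6 53 1 69.7; 32 -46.5 56.5 2 74.3; 32 -46.5 56.5 2 74.3; 32 -46.5 56.5 2 74.3' 60
python3 - <<'E'
from h import *
s=sense();print({k:np.round(v,3) for k,v in s.items()})
for n in("side","top","wrist"): shot(n,n+"1")
E
```

```text
clock: 1.9
eef_pos: [581.8, -78.9, 383.7]
tcp_rot: [3.141, 0.002, -0.136]
contact_force: [0.1, 0.2, -1.3]
opening: 0.321
{'clock': np.float64(1.9), 'qpos': array([-1.370e-01,  3.160e-01,  1.737e+00, -1.000e-03,  1.091e+00,
       -0.000e+00]), 'qvel': array([ 0.035, -0.023,  0.016,  0.006,  0.004,  0.   ]), 'joint_efforts': array([-1.7610e+00, -5.5412e+01, -3.3576e+01, -1.8500e-01, -1.5900e-01,
        2.6000e-02]), 'eef_pos': array([581.811, -78.86 , 383.687]), 'tcp_rot': array([ 3.141e+00,  2.000e-03, -1.360e-01]), 'contact_force': array([ 0.094,  0.171, -1.348]), 'wrist_torque': array([0.053, 0.056, 0.016]), 'opening': np.float64(0.321)}
```

View pics/wrist1.png

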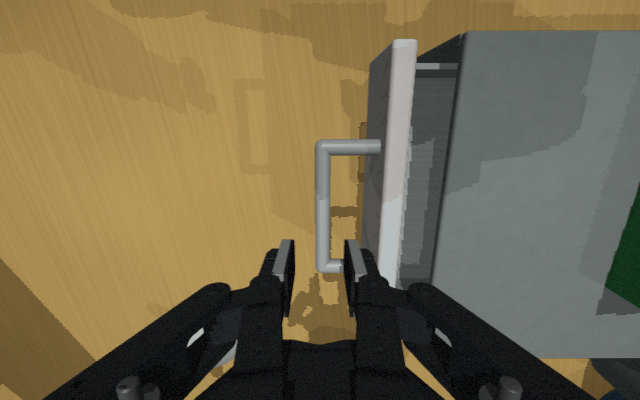

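View pics/side1.png

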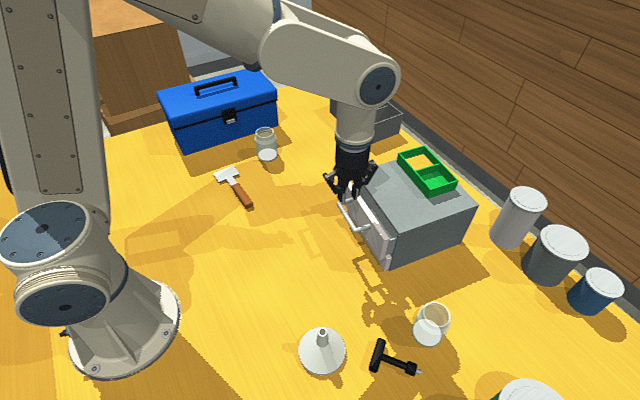

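The wrist view shows the bar vertical from (323,148) to (323,267), between the two fingers (gap middle about column 319).

Run:
```python
from h import *
np.set_printoptions(precision=1,suppress=True)
im,d,i=load("wrist1")
s=sense();R=Ro.from_euler('xyz',s['tcp_rot']);p=s['eef_pos']
for u,v,z in [(322.5,148,140),(322.5,267,140),(392,45,162),(415,45,162),(462,34,170),(430,300,170)]:
    P=ray(i,u,v,z);print((u,v),P,pix2w(i,u,v,d[int(v),int(u)]),'tool',R.inv().apply(P-p))
```

```text
(322.5, 148) [590.6 -27.8 140. ] [590.6 -27.1 145.5] tool [  2.6 -50.2 244.6]
(322.5, 267) [ 577.5 -127.4  140. ] [ 577.9 -124.   145.7] tool [  2.9  50.2 244.7]
(392, 45) [640.1  30.4 162. ] [640.9  30.8 159.2] tool [  44.  -114.5  222.5]
(415, 45) [653.9  28.5 162. ] [654.4  28.8 160.2] tool [  57.8 -114.4  222.5]
(462, 34) [678.   29.3 170. ] [681.2  30.5 163.1] tool [  81.7 -118.4  214.5]
(430, 300) [ 656.9 -148.6  170. ] [622.4 -70.3 266.8] tool [ 84.4  60.7 214.7]
```

```bash
python3 -m creep '32 0.3 0 1 0; 32 0.3 0 3 0; 32 0.3 0 5 0; 32 0.3 0 7 0; 32 0.3 0 8.5 0; 32 0.3 0 9 0; 32 0.3 0 9 0; 0 0.3 0 9 0; 0 0.3 0 9 0; 0 0.3 0 9 0; 0 0.3 0 9 0' 40
python3 - <<'E'
from h import *
shot("wrist","wrist2");shot("side","side2")
E
```

```text
clock: 3.15
eef_pos: [584.7, -77.4, 295.4]
tcp_rot: [3.141, -0.001, -0.133]
contact_force: [0.2, 1.6, 3.6]
opening: 0.127
```

View pics/wrist2.png

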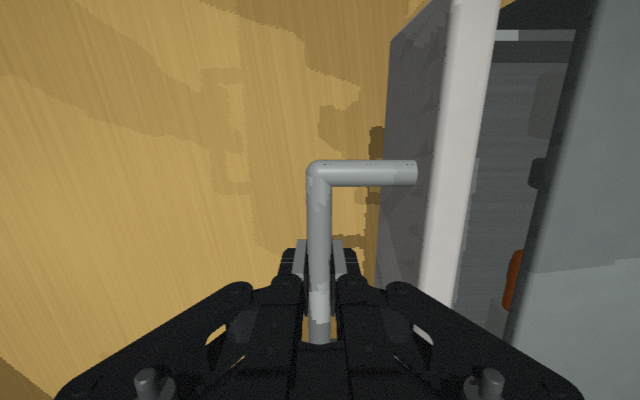

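The bar is pinched between the pads at (320,270). Next is the pull along tool -x.

```bash
python3 -m creep '0 -0.5 0 0 0; 0 -1.5 0 0 0; 0 -3 0 0 0; 0 -4.5 0 0 0; 0 -6 0 0 0; 0 -7.5 0 0 0; 0 -9 0 0 0; 0 -10.3 0 0 0; 0 -11.3 0 0 0; 0 -12 0 0 0; 0 -12.4 0 0 0; 0 -12.4 0 0 0; 0 -12.4 0 0 0'
python3 - <<'E'
from h import *
shot("wrist","wrist3");shot("top","top3")
E
```

```text
clock: 4.55
eef_pos: [461.5, -61.0, 295.4]
tcp_rot: [3.141, 0.001, -0.133]
contact_force: [-2.8, -1.6, 4.8]
opening: 0.122
```

View pics/wrist3.png

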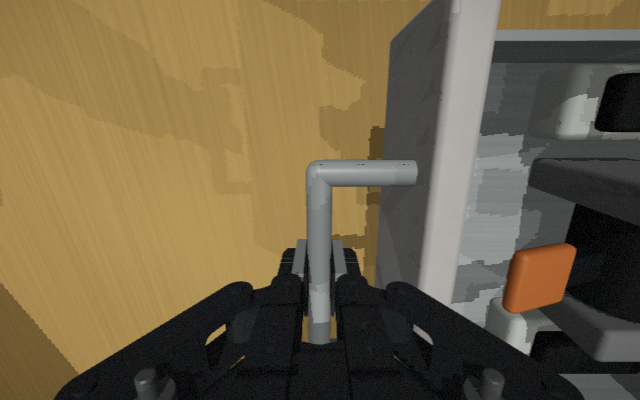

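View pics/top3.png

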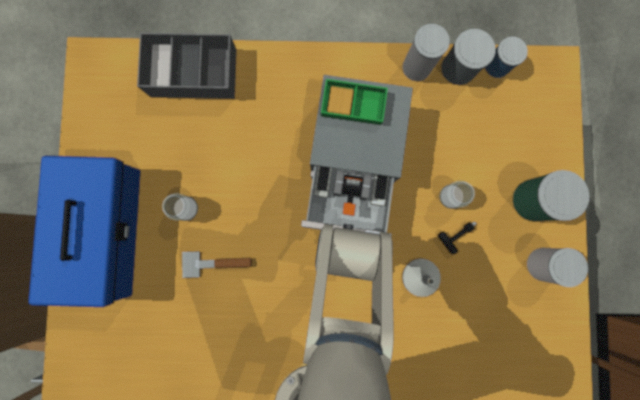

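The drawer moved with the bar, and the orange tab at (540,277) is now exposed behind the front. I'll release and rise.

```bash
python3 -m creep '32 0 0 0 0; 32 0 0 0 0; 32 0 0 0 0; 32 0 0 -1 0; 32 0 0 -3 0; 32 0 0 -6 0; 32 0 0 -9 0; 0 0 0 -10 0; 0 0 0 -10 0; 0 0 0 -10 0'
python3 - <<'E'
from h import *
shot("wrist","wrist4");shot("side","side4")
E
```

```text
clock: 5.65
eef_pos: [461.5, -60.9, 394.8]
tcp_rot: [3.141, 0.001, -0.133]
contact_force: [0.2, -0.1, -0.5]
opening: -0.001
```

View pics/wrist4.png

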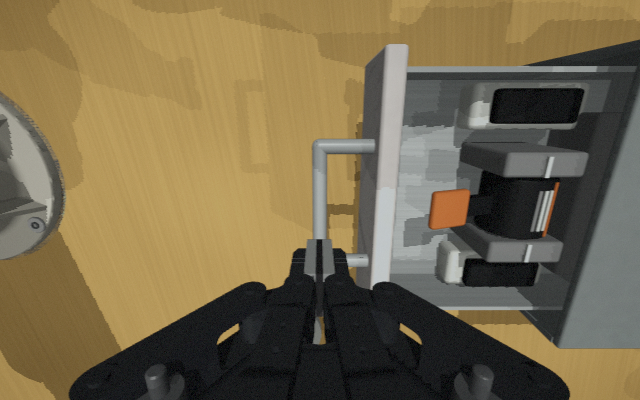

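View pics/side4.png

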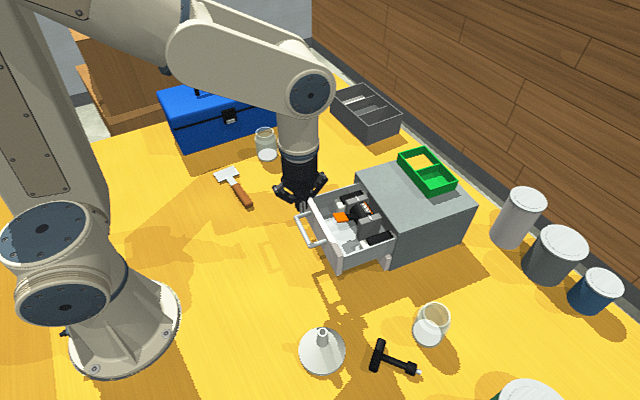

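Drawer is open; in the wrist view the tab centres at about (450,210), with the white index marks at (549,168) and (528,253). The drum's white lines are at (545,210) and its orange line at (556,207).

Run:
```python
from h import *
np.set_printoptions(precision=1,suppress=True)
im,d,i=load("wrist4")
s=sense();R=Ro.from_euler('xyz',s['tcp_rot']);p=s['eef_pos']
def T(P): return R.inv().apply(P-p)
for u,v,z in [(319.5,148,140),(319.5,250,140),(385,50,162),(407,50,162),(587,280,170),(640,40,170)]:
    print((u,v),'tool',T(ray(i,u,v,z)))
for u,v in [(435,197),(433,224),(466,194),(466,224),(450,210),(500,160),(490,248),(520,200)]:
    P=pix2w(i,u,v,d[v,u]);print('depth',(u,v),P,T(P))
hsv=cv2.cvtColor(im,cv2.COLOR_BGR2HSV)
m=(hsv[...,0]<14)&(hsv[...,1]>150)&(hsv[...,2]>110);m[:, :420]=0;m[:,480:]=0;m[:180]=0;m[240:]=0
v,u=np.nonzero(m);P=np.array([pix2w(i,a,b,d[b,a]) for a,b in zip(u,v)]);ok=P[:,2]>100;P=P[ok]
Q=R.inv().apply(P-p);print(len(P),P.mean(0),np.median(Q,0),Q.min(0),Q.max(0))
A=np.c_[Q[:,:2],np.ones(len(Q))];print(np.linalg.lstsq(A,Q[:,2],rcond=None)[0])
cv2.imwrite("pics/c4.png",cv2.resize(im[130:280,400:600],None,fx=4,fy=4,interpolation=cv2.INTER_CUBIC))
```

```text
(319.5, 148) tool [  1.  -49.3 254.1]
(319.5, 250) tool [  1.   39.2 254.2]
(385, 50) tool [  42.7 -114.   231.9]
(407, 50) tool [  56.7 -114.   231.9]
(587, 280) tool [210.6  49.6 223.7]
(640, 40) tool [ 195.  -117.9  223.5]
depth (435, 197) [552.6 -60.4 151.6] [ 91.  -12.8 242.3]
depth (433, 224) [550.8 -83.1 151.5] [ 92.3  10.  242.4]
depth (466, 194) [579.7 -63.5 145.3] [118.2 -13.4 248.5]
depth (466, 224) [ 598.1 -107.1  109.3] [142.4  27.4 284.5]
depth (450, 210) [565.7 -74.2 148.5] [105.8  -0.9 245.4]
depth (500, 160) [606.6 -39.9 142.7] [141.8 -40.3 251. ]
depth (490, 248) [ 597.9 -111.6  150.3] [142.7  32.  243.5]
depth (520, 200) [621.7 -73.7 146.9] [161.3  -8.9 246.8]
1347 [564.8 -72.5 148.9] [104.3  -2.7 244.7] [ 89.4 -17.1 239.4] [142.5  26.3 286.9]
[  0.3  -0.  215.8]
```

View pics/c4.png

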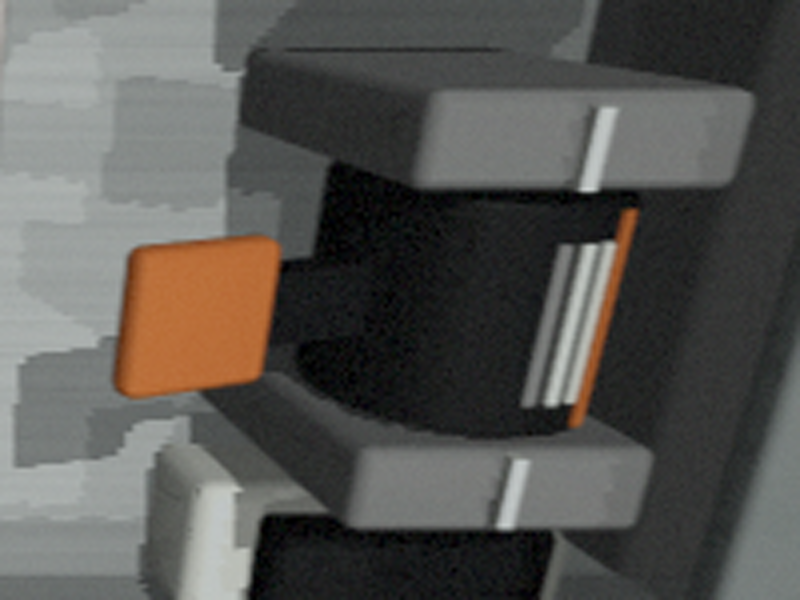

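```bash
python3 -m creep '0 2 0 0 0; 0 5 0 0 0; 0 8 -0.1 0 0; 0 9.7 -0.1 0 0; 0 9.7 -0.1 2 0; 0 9.7 -0.1 4 0; 0 9.7 -0.1 5.5 0; 0 9.7 -0.1 6 0; 0 9.7 -0.1 6 0; 0 9.7 -0.1 6 0' 60
python3 - <<'E'
from h import *
shot("wrist","wrist5");shot("side","side5")
im=cv2.imread("pics/side5.png");cv2.imwrite("pics/c5.png",cv2.resize(im[150:280,280:440],None,fx=4,fy=4,interpolation=cv2.INTER_CUBIC))
E
```

```text
clock: 6.75
eef_pos: [557.6, -72.8, 334.0]
tcp_rot: [3.141, 0.003, -0.133]
contact_force: [-0.2, -0.1, -0.0]
opening: 0.004
```

View pics/wrist5.png

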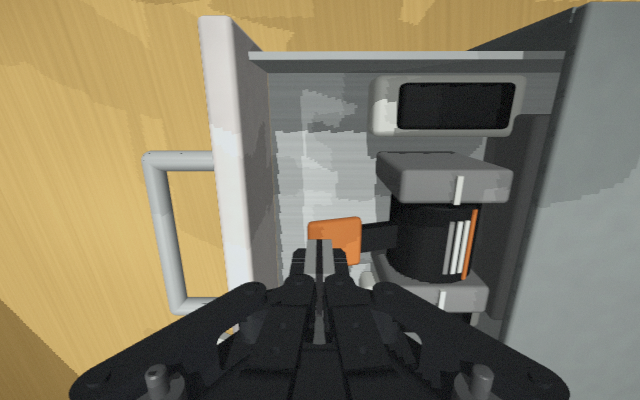

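View pics/c5.png

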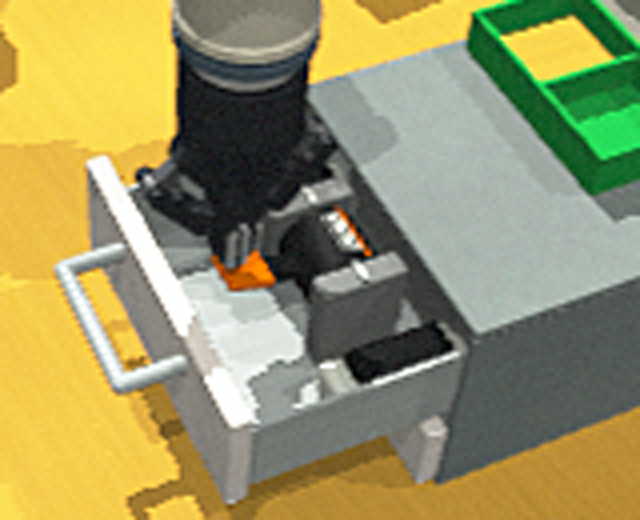

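The tips sit over the tab, and the wrist camera sees the index marks at (458,190) and (441,300). First part of the press:

```bash
python3 -m creep '0 0.2 0 0.5 0; 0 0.2 0 1 0; 0 0.2 0 1.5 0; 0 0.2 0 2 0; 0 0.2 0 2.5 0; 0 0.2 0 2.5 0; 0 0.2 0 2.5 0'
python3 - <<'E'
from h import *
shot("wrist","wrist6")
im=cv2.imread("pics/wrist6.png");cv2.imwrite("pics/c6.png",cv2.resize(im[130:330,220:540],None,fx=2.5,fy=2.5,interpolation=cv2.INTER_CUBIC))
print(sense()['contact_force'])
E
```

```text
clock: 7.55
eef_pos: [559.6, -73.1, 309.5]
tcp_rot: [3.141, 0.002, -0.133]
contact_force: [-2.8, 0.2, 4.8]
opening: 0.0
[-3.50747621  0.6318716   4.82262464]
```

View pics/c6.png

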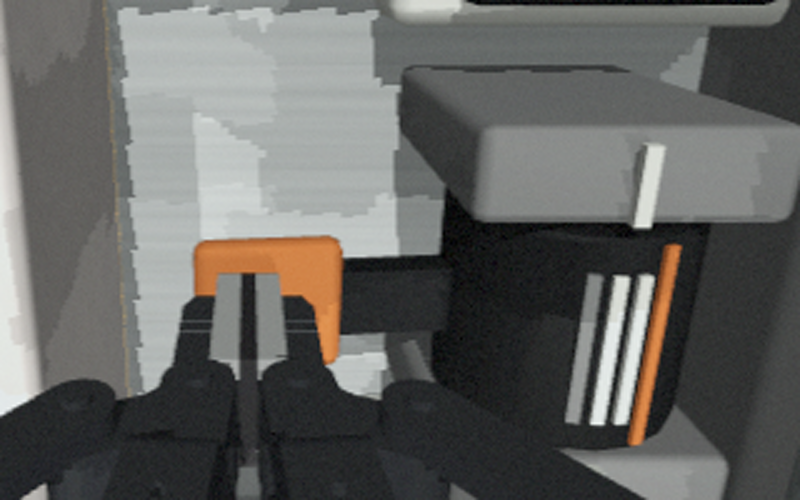

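Pressed partway, with some drag in x as the tab swings outward. I'll follow it a little and go on.

```bash
python3 -m creep '0 -0.1 0 0.4 0; 0 -0.2 0 0.8 0; 0 -0.2 0 1.2 0; 0 -0.2 0 1.5 0; 0 -0.2 0 1.5 0; 0 -0.2 0 1.5 0'
python3 - <<'E'
from h import *
shot("wrist","wrist7")
im=cv2.imread("pics/wrist7.png");cv2.imwrite("pics/c7.png",cv2.resize(im[130:330,220:540],None,fx=2.5,fy=2.5,interpolation=cv2.INTER_CUBIC))
print(sense()['contact_force'])
E
```

```text
clock: 8.2
eef_pos: [558.3, -73.0, 295.1]
tcp_rot: [3.141, -0.0, -0.133]
contact_force: [2.4, -0.7, 6.7]
opening: -0.001
[1.43567696 0.84487899 6.88509876]
```

View pics/c7.png

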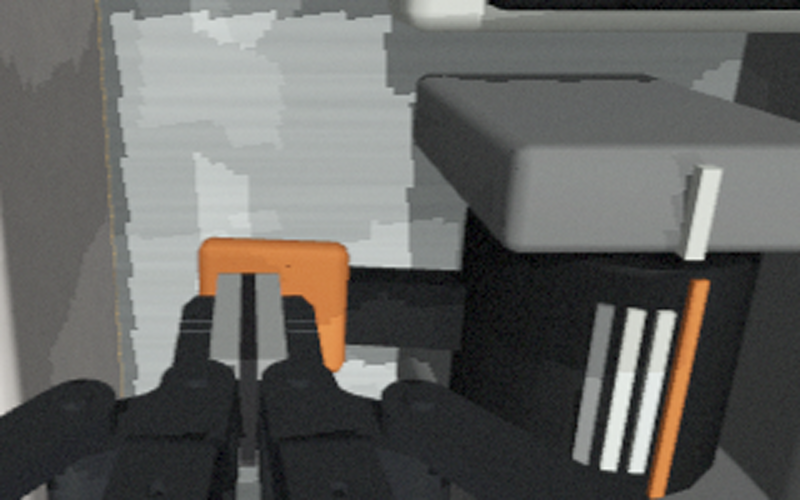

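```bash
cat > ang.py <<'E'
from h import *
import sys
from scipy.optimize import brentq
Rw=Ro.from_euler('xyz',[np.pi,0,-0.133])
# work in cabinet frame: xc along cabinet x, origin world
def cab(P): return Rw.inv().apply(P)
def angle(i,u,v,ax,az=124.,r=28.):
    c=cab(pix2w(i,u,v,0.));a=cab(pix2w(i,u,v,1.))-c
    f=lambda t:np.hypot(c[0]+a[0]*t-ax,-(c[2]+a[2]*t)-az)-r
    # tool frame z down -> negate
    ts=np.linspace(50,600,4000);F=[f(t) for t in ts]
    for k in range(len(ts)-1):
        if F[k]>0>=F[k+1]:
            t=brentq(f,ts[k],ts[k+1]);P=c+a*t
            return np.arctan2(P[0]-ax,-P[2]-az),P[1]
    return None
def markx(i,u,v,z=152.): return cab(ray(i,u,v,z))
E
python3 - <<'E'
from ang import *
np.set_printoptions(precision=2,suppress=True)
# wrist4 crop: x=400+cx/4,y=130+cy/4
_,d4,i4=load("wrist4");_,d7,i7=load("wrist7");_,d6,i6=load("wrist6")
c4=lambda x,y:(400+x/4-.4,130+y/4-.4); c7=lambda x,y:(220+x/2.5-.3,130+y/2.5-.3)
m4=[markx(i4,*c4(604,108)),markx(i4,*c4(590,190)),markx(i4,*c4(517,460)),markx(i4,*c4(507,528))]
m6=[markx(i6,*c7(655,145)),markx(i6,*c7(641,227))]
m7=[markx(i7,*c7(708,168)),markx(i7,*c7(693,258))]
print(m4);print(m6);print(m7)
x4=np.mean([m[0] for m in m4]);
for nm,i,c,m,L in [("rest",i4,c4,m4,dict(grey=[(563,246),(530,405)],w1=[(587,244),(552,405)],w2=[(609,243),(572,403)],org=[(631,210),(576,425)])),
  ("6",i6,c7,m6,dict(grey=[(595,276),(574,422)],w1=[(622,276),(597,424)],w2=[(647,276),(620,424)],org=[(673,246),(636,443)])),
  ("7",i7,c7,m7,dict(grey=[(606,306),(581,462)],w1=[(636,310),(608,470)],w2=[(667,312),(636,472)],org=[(700,282),(657,495)]))]:
    ax=np.mean([q[0] for q in m])
    for k,ps in L.items(): print(nm,k,[np.round(angle(i,*c(*p),ax),3) if angle(i,*c(*p),ax) is not None else None for p in ps])
E
```

```text
[array([ 637.79,  -44.94, -152.  ]), array([ 638.95,  -29.32, -152.  ]), array([ 637.67,   27.41, -152.  ]), array([ 639.07,   43.15, -152.  ])]
[array([ 638.76,  -44.98, -152.  ]), array([ 638.88,  -28.83, -152.  ])]
[array([ 638.67,  -44.93, -152.  ]), array([ 639.24,  -28.82, -152.  ])]
rest grey [array([ -0.07, -18.23]), array([-0.03, 15.14])]
rest w1 [array([  0.1 , -18.61]), array([ 0.14, 15.26])]
rest w2 [array([  0.28, -18.54]), array([ 0.32, 15.32])]
rest org [array([  0.42, -24.78]), array([ 0.43, 20.76])]
6 grey [array([ -0.24, -18.18]), array([-0.23, 15.47])]
6 w1 [array([ -0.07, -18.55]), array([-0.06, 15.47])]
6 w2 [array([  0.11, -18.5 ]), array([ 0.11, 15.55])]
6 org [array([  0.27, -24.47]), array([ 0.28, 21.04])]
7 grey [array([ -0.43, -18.3 ]), array([-0.43, 15.23])]
7 w1 [array([ -0.26, -18.38]), array([-0.25, 15.75])]
7 w2 [array([ -0.08, -18.45]), array([-0.08, 15.53])]
7 org [array([  0.09, -24.25]), array([ 0.1 , 20.93])]
```

The drum line angles put the dial at about 0.38 rad, up from 0.19 before, and the drawer has not shifted. About 10 mm more is needed, so I'll go 8 mm and re-measure.

```bash
python3 -m creep '0 0 0 0.2 0; 0 0 0 0.4 0; 0 0 0 0.6 0; 0 0 0 0.8 0; 0 0 0 0.8 0; 0 0 0 0.8 0'
python3 - <<'E'
from h import *
shot("wrist","wrist8")
im=cv2.imread("pics/wrist8.png");cv2.imwrite("pics/c8.png",cv2.resize(im[130:330,220:540],None,fx=2.5,fy=2.5,interpolation=cv2.INTER_CUBIC))
print(sense()['contact_force'])
E
```

```text
clock: 8.85
eef_pos: [558.8, -73.0, 287.4]
tcp_rot: [3.141, -0.001, -0.133]
contact_force: [0.8, 0.4, 6.3]
opening: 0.001
[0.76247322 0.31011061 6.55486221]
```

View pics/c8.png

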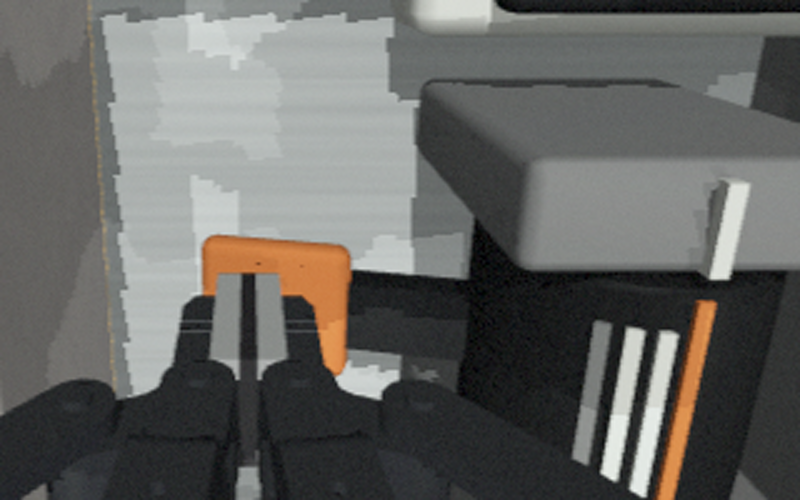

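Run:
```python
from ang import *
_,d,i=load("wrist8")
c=lambda x,y:(220+x/2.5-.3,130+y/2.5-.3)
m=[markx(i,*c(737,182)),markx(i,*c(720,278))];print(m)
for k,ps in dict(grey=[(603,323),(581,462)],w1=[(633,329),(606,478)],w2=[(668,333),(637,485)],org=[(706,302),(667,490)]).items():
    print(k,[np.round(angle(i,*c(*p),638.7),3) for p in ps])
```

```text
[array([ 639.05101093,  -44.99752728, -152.        ]), array([ 639.68020856,  -28.73970658, -152.        ])]
grey [array([ -0.54 , -18.387]), array([-0.532, 10.055])]
w1 [array([ -0.377, -18.382]), array([-0.376, 11.956])]
w2 [array([ -0.19 , -18.468]), array([-0.193, 12.251])]
org [array([-1.6000e-02, -2.4445e+01]), array([-6.0000e-03,  1.2893e+01])]
```

The dial is at about 0.49–0.51 rad with 6.5 N on the tab. I'll nudge it 1 mm toward the middle of the window, hold, and check.

```bash
python3 -m creep '0 0 0 0.1 0; 0 0 0 0.1 0; 0 0 0 0.1 0; 0 0 0 0.1 0; 0 0 0 0.1 0; 0 0 0 0.1 0; 0 0 0 0.1 0; 0 0 0 0.1 0; 0 0 0 0.1 0; 0 0 0 0.1 0'
python3 - <<'E'
from h import *
shot("wrist","wrist9");shot("side","side9");shot("top","top9")
im=cv2.imread("pics/wrist9.png");cv2.imwrite("pics/c9.png",cv2.resize(im[130:330,220:540],None,fx=2.5,fy=2.5,interpolation=cv2.INTER_CUBIC))
print(sense()['contact_force'])
E
```

```text
clock: 9.9
eef_pos: [558.9, -73.0, 286.6]
tcp_rot: [3.141, -0.002, -0.133]
contact_force: [-0.0, -0.2, 7.1]
opening: -0.001
[-0.53222187  0.46737549  6.60401309]
```

View pics/c9.png

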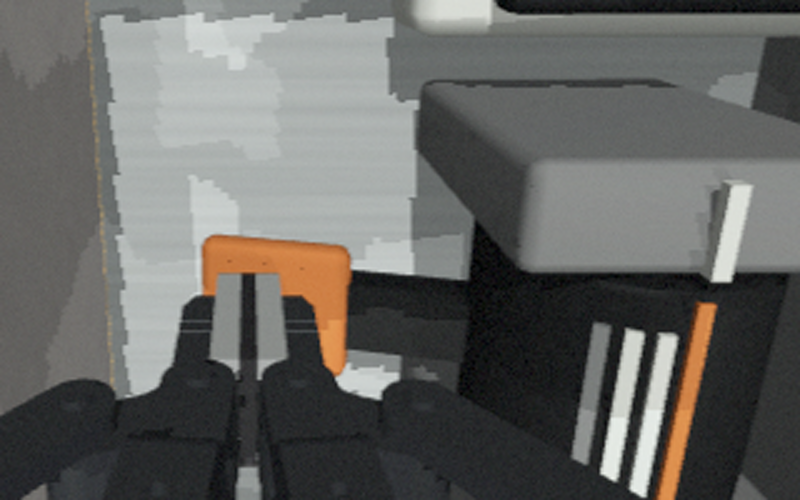

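View pics/side9.png

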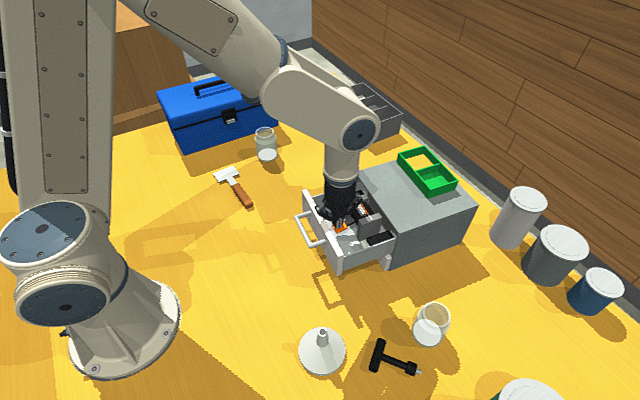

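The orange line now continues the index mark: mark at (722,280), line at (707,305). The dial is steady at about 0.51 rad with roughly 7 N on the tab. The drawer is open and the loose objects look undisturbed, so I'm handing in.

```bash
python3 -c "
from rig import *
print(sign_off())"
```

```text
the job is handed in; nothing more can be done
None
```

I opened the drawer, pressed the tab to its third click, and handed the job in at about 10 s, still holding it there. No verdict was reported.

- **Drawer:** I pinched the bar and pulled it 124 mm, to an estimated 0.144 m of travel. While I was pressing the tab, the index marks stayed within about 1 mm, so the drawer did not slip.
- **Dial:** With closed fingertips I pressed the tab down in steps, reading the dial angle from the drum lines. It read about 0.19, then 0.38, then 0.49–0.51 rad. I then moved 1 mm further and held for 1 s with about 7 N on the tab. I checked that last step only by eye: the orange line lay at the index mark.
- **Other objects:** The jars, funnel, scraper and chuck key looked unmoved in the last side view.
- **Disagreement:** At 0.38 rad on the white and grey lines, the orange line read about 0.05 rad lower. At rest that line sits at the edge of what the camera sees of the drum, so I trusted the other lines. At the third click the readings agreed within about 0.02 rad.

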